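# Air the exhibit dish and latch it shut

### The job

Air the exhibit dish: take its lid by the upright tab and raise it edge-first, the tab side coming up while the opposite edge still rests on the dish, then bring the whole lid just clear and hold it there, a few centimetres up at most and over the dish, for about two seconds. Set it gently back, flat and centred on the dish, and let go. Then lift the latch bar over its keeper and let it drop fully home in the notch, leaving the other things on the table where they are.

Things in the scene. Friction and masses are not known exactly. Their poses are not given: they have to be found in the camera images.
- cradle: Aluminium plate 130 x 210 x 10 mm (x by y) fixed to the table; on it a round glass dish at the middle, a vertical pivot pin (axis at x 0, y +75 mm, top at z 116 mm) and the keeper at the -y end. Origin: centre of the plate's underside; z up, yaw varies.
- dish_rim (a point): Centre of the dish's mouth at rim height, on the cradle's z axis, 32 mm above the table. The dish is 90 mm in outside diameter, wall 3 mm, 22 mm tall.
- lid: White plastic lid of petri-dish kind, about 80 g: disc 102 mm across, 3 mm thick, with an 8 mm deep, 3 mm thick skirt that hangs outside the dish rim with 3 mm to spare all round. Origin: centre of the skirt's lower edge; z up, x towards its tab (within 0.3 rad of the cradle's +x). Seated: origin 24 mm, disc's top 35 mm above the table.
- lid_tab (a point): Top of the lid's tab, mid-length, 37 mm from the lid's axis along its x and 29 mm above its origin (53 mm above the table when seated). The tab is a fin standing on the disc: 24 mm long along the lid's x, 9 mm thick along y, 18 mm tall; pinch it across its thickness.
- lid_heel (a point): Lower edge of the skirt, diametrically across from the tab, at lid x -49.5 mm, z 0. Raised edge-first, the lid pivots on the dish rim on this side, about lid x -45 mm, 8 mm above the lid's origin.
- bar (a joint): Turn of the steel latch bar about the pivot pin, rad: 0 along the cradle's y, across the dish and in line with the notch; grows as its tip swings to the cradle's -x (clockwise from above). Range -0.3 to 1.0, starts open, light friction. Bar 12 mm wide and tall, underside 38 mm above the table when down, 3 mm over the seated lid.
- bar_lift (a joint): Height of the latch bar up its pivot pin, m: 0 when down, range 0 to 0.035. The whole bar (200 g) stays level, slides freely and falls by its own weight. The keeper's cheeks stop it sideways unless it is lifted more than 15 mm.
- bar_handle (a point): Top of the upright black handle on the bar, a cylinder 14 mm in diameter and 30 mm tall standing on the bar's top near its free end, 175 mm from the pivot axis (bar ends 13 mm further out); handle top 80 mm above the table when the bar is down, handle foot 50 mm.
- keeper_notch (a point): Middle of the floor of the keeper's open-topped notch, 38 mm above the table, 150 mm from the pivot axis at cradle x 0, y -75 mm. The notch is 20 mm wide along the cradle's x, between two cheeks 8 mm thick that rise to 53 mm above the table and measure 14 mm along y.
- scale: Bystander: flat white weighing scale 220 x 170 mm, 36 mm tall. Origin under its centre.
- tape_wide: Bystander: wide tape roll, 84 mm across, 45 mm tall, lying flat just beyond the cradle's +x side. Origin under its centre.
- tape_narrow: Bystander: narrow tape roll, 60 mm across, 19 mm tall. Origin under its centre.
- jar: Bystander: small jar, 44 mm across, 55 mm tall, just beyond the cradle's +x side. Origin under its centre.
- ruler: Bystander: steel ruler 25 x 150 x 5 mm, long along its y, lying beside the cradle's -x side, partly under the open bar. Origin under its centre.
- stone: Bystander: grey stone sample 84 mm across, 42 mm tall. Origin under its centre.
- roll: Bystander: cardboard tube standing up, 48 mm across, 200 mm tall. Origin under its centre.
- open_dish: Bystander: small open glass dish without lid, 72 mm across, 16 mm tall. Origin under its centre.
Not all that is in view belongs to the job. What is shaped like the lid but purple or turquoise is not meant.

How it is judged:
By the outcome, as a careful person would: the job done as asked, in the order asked, and still so for the second after the job is handed in, with the robot touching nothing.
It also fails if it takes over 51 s, if anything falls off the work surface, if the arm or the gripper's body presses on something with over 40 N, if the wrist force passes 120 N, or if a joint passes its speed limit or range.

### The arm

A 6-joint arm with a two-finger parallel gripper is mounted at the origin on the work surface. World frame = base frame: x ahead of the robot, y to its left, z up, the work surface at z = 0. Lengths are in mm, angles in rad, forces in N, time in s.
With the tool pointing down it reaches from about 275 to 850 mm from the base axis. Payload 19 kg.
Tool frame: the origin (TCP) lies at the very end of the fingers, on their centre line; the grasp point (between the pads) lies 19 mm behind it; z points along the fingers, y is the line along which they close (so a half turn about z gives the same grasp; the last joint's range is limited). The gripper opens to 85 mm and grips with 20 to 120 N. Pads are 22 mm wide; open, the fingers measure 114 mm over their backs; the gripper's body (76 mm by 85 mm) begins 54 mm behind the grasp point. The pads swing forward as they close: fully open they stand 13 mm farther back than shut.
Start: joints at [1.162, 0.15, 1.437, -0, 1.554, -0.134], TCP at [156.034, 553.393, 231.267] pointing down, gripper open.
Joint ranges: [-2.8, 2.8], [-0.68, 2.1], [0.12, 2.68], [-1.39, 4.53], [0.16, 2.79], [-2.81, 2.81]. Speed limits (rad/s): [1.89, 1.89, 2.22, 3.01, 3.01, 3.01].

### API

Orientations are given as a rotation vector (axis times angle).
In Python, from rig import ctrl, eyes, workorder gives the robot as it stands.
- The arm moves only by the shell command python3 -m pendant 'ROWS' [OPENING] [FORCE]. ROWS is JSON, a list of rows, each a list of 2 entries, a list of its own where there are three numbers: the shift along the tool's x, y, z each as a share of 2 cm, from -1 to 1, then the turn, a rotation vector about the tool's x, y, z each as a share of 5 degrees, from -1 to 1. In form: [[[tx, ty, tz], [ax, ay, az]], ...]. A call has 1 to 8 rows; each row shifts and turns the commanded pose from where the row before left it, along the tool's axes as they then stand; what a row does not reach is not made up. A row lasts 1/10 s, in which the tool goes at most 50 mm and 8.59 degrees, less where a joint would pass 70% of its speed; a pose out of reach is approached as far as the arm can. A call with a number of a shift or a turn outside -1 to 1 is refused whole. A call with a gripper value outside its range is refused whole. OPENING is the finger opening in mm, from 0 to 85.4, set as the call begins (- or left out, the last holds). The fingers move at their own pace and stop on an object; FORCE is the grip in N (left out, the last holds). Time passes only in rows, so rows that do not move let the fingers close. It gives the time, the measured TCP pose, the force, the opening and the grip force at its end, in the units of the state.
- ctrl.state(): the state, without advancing time (a new reading comes with each control period).
- eyes.read_camera(name): name is "scene" or "top" or "wrist"; returns a dict with "color" (384x512x3 uint8, red, green, blue), "fx", "fy", "cx", "cy" (pixels), "xyz" and "orientation" of the camera in the world. Camera axes: x right, y up, looking along -z (the intrinsics and any distortion apply to the point x, -y, -z); pixel columns grow to the right and rows downward; lengths in mm; the calibration is good to about 2 mm. A picture is of the moment at which its call begins. There is no depth.
- workorder.job_done(): hands the job in; it is judged then, once.
Trained networks look in the newest picture that a camera, given by its name, has taken for a name from the list of things; names that differ only in an ending like _2 or _b are one class to them, and where a whole thing is asked for, a point or a joint stands for the part that bears it (a point fixed in the world has none). Each returns a list of dicts, best first, with "p" (0 to 1); they miss things now and then, are a little off and sometimes report something else, mostly with a low value. They report only what shows in the picture. A call takes as long as a camera call. They do not tell look-alikes from the thing itself.
- eyes.regions_of(thing, camera): "region" (384x512 bool, what is visible of it) and "point" ([column, row] in pixels, amid what is visible of it).
The state is a dict: "time_s": time; "qpos": joint angles; "dq": joint speeds; "tau": joint torques, N m; "tcp_pos": TCP position; "eef_rot": TCP orientation; "force": force on the tool from outside, world axes, zero at the start; "moment": the same for the moment, N m; "width": finger opening in mm; "finger_force": force on a finger pad.
Only numpy, scipy, OpenCV 4.12 (cv2) and the standard library are available. Lean on these libraries where they do the work, as an engineer would, in place of code of your own. Each camera call takes 0.05 s, during which the arm holds its last target. There are 200 camera calls.

## Working session

There is one attempt and no reset: what is moved stays moved. The work goes in short steps, Python scripts to look and compute and a shell command to move; the robot and the scene stay as the last step left them, time stands still between calls to the robot, and variables do not carry over. Pictures are saved under pics/ and viewed, at most 10 in all, crops included, and the job is handed in when it is done.

```bash
ls; mkdir -p pics
cat > h.py <<'E'
import numpy as np, cv2
from scipy.spatial.transform import Rotation as R
from rig import ctrl, eyes, workorder
def cam(n):
    c=eyes.read_camera(n); return c
def rot(c):
    o=np.array(c["orientation"],float)
    return o if o.shape==(3,3) else R.from_rotvec(o).as_matrix() if o.size==3 else R.from_quat(o).as_matrix()
def ray(c,p,z):
    d=np.array([(p[0]-c["cx"])/c["fx"],-(p[1]-c["cy"])/c["fy"],-1.])
    d=rot(c)@d; o=np.array(c["xyz"]); return o+d*(z-o[2])/d[2]
def proj(c,P):
    q=rot(c).T@(np.array(P,float)-np.array(c["xyz"])); return np.array([c["cx"]+c["fx"]*q[0]/-q[2],c["cy"]-c["fy"]*q[1]/-q[2]])
def save(c,n,box=None,s=1):
    im=c["color"][...,::-1]
    if box: im=im[box[1]:box[3],box[0]:box[2]]
    cv2.imwrite("pics/"+n,cv2.resize(im,None,fx=s,fy=s,interpolation=cv2.INTER_CUBIC))
E
python3 - <<'E'
from h import *
for n in("top","scene"):
    c=cam(n); save(c,n+"0.png",s=1.5 if n=="top" else 1)
    print(n,c["xyz"],c["orientation"],c["fx"],c["cx"],c["cy"],[k for k in c])
    for t in("cradle","lid","lid_tab","bar","bar_handle","keeper_notch","dish_rim","jar","tape_wide","roll"):
        for r in eyes.regions_of(t,n)[:4]:
            p=r["point"]; print(t,round(r["p"],2),np.round(p),r["region"].sum(),np.round(ray(c,p,35)))
print(ctrl.state())
E
```

```text
pics
top [ 522.23624959   -3.26516782 1115.93875309] [ 0.08635104 -0.08023035 -1.55491418] 429.7879342645583 258.69964038382284 187.83996696400658 ['color', 'fx', 'fy', 'cx', 'cy', 'xyz', 'orientation']
cradle 0.63 [273. 204.] 2960 [596. -35.  35.]
lid 0.86 [256. 195.] 1309 [619.   9.  35.]
lid 0.71 [180. 171.] 1225 [677. 202.  35.]
lid 0.58 [342. 205.] 1231 [ 598. -209.   35.]
lid_tab 0.9 [343. 208.] 1247 [ 589. -210.   35.]
lid_tab 0.57 [259. 194.] 1291 [622.  -0.  35.]
bar 0.71 [258. 225.] 438 [544.   2.  35.]
bar_handle 0.85 [258. 224.] 357 [546.   2.  35.]
bar_handle 0.57 [256. 194.] 1241 [622.   9.  35.]
keeper_notch 0.63 [257. 224.] 393 [548.   5.  35.]
keeper_notch 0.37 [285. 141.] 489 [759. -63.  35.]
dish_rim 0.92 [266. 213.] 2963 [574. -18.  35.]
dish_rim 0.55 [252. 220.] 386 [557.  16.  35.]
dish_rim 0.34 [254. 223.] 403 [549.  13.  35.]
jar 0.68 [261. 196.] 1272 [618.  -3.  35.]
jar 0.61 [228. 147.] 255 [741.  81.  35.]
tape_wide 0.66 [285. 138.] 421 [765. -63.  35.]
roll 0.9 [117. 149.] 893 [733. 366.  35.]
scene [1407.69674605  128.96584147  911.32993691] [0.55207601 0
[... 906 characters left out ...]
0.91 [391. 227.] 1245 [651. 357.  35.]
{'time_s': 1.1, 'qpos': array([ 1.16197492e+00,  1.50483308e-01,  1.43740884e+00, -3.08361151e-06,
        1.55383426e+00, -1.34012038e-01]), 'dq': array([-0.00038685, -0.001577  , -0.00067946, -0.00140148,  0.00043896,
       -0.00133143]), 'tau': array([ 6.95508988e-04, -7.12810493e+01, -5.71047986e+01, -3.84521663e-04,
        1.53992336e-03, -4.35308664e-05]), 'tcp_pos': array([156.04221127, 553.37409616, 231.27167204]), 'eef_rot': array([-4.30307921e-01, -3.11195000e+00,  2.03716904e-04]), 'force': array([ 0.08611911, -0.28356404,  0.39512266]), 'moment': array([ 0.02111866,  0.03354471, -0.03666819]), 'finger_force': 0.0, 'width': 85.353007872544}
```

Run:
```python
import cv2
im=cv2.imread("pics/top0.png"); cv2.imwrite("pics/top0c.png",cv2.resize(im[int(90*1.5):int(300*1.5),int(130*1.5):int(400*1.5)],(800,622))[:600])
```

```text
(no output)
```

View pics/top0c.png

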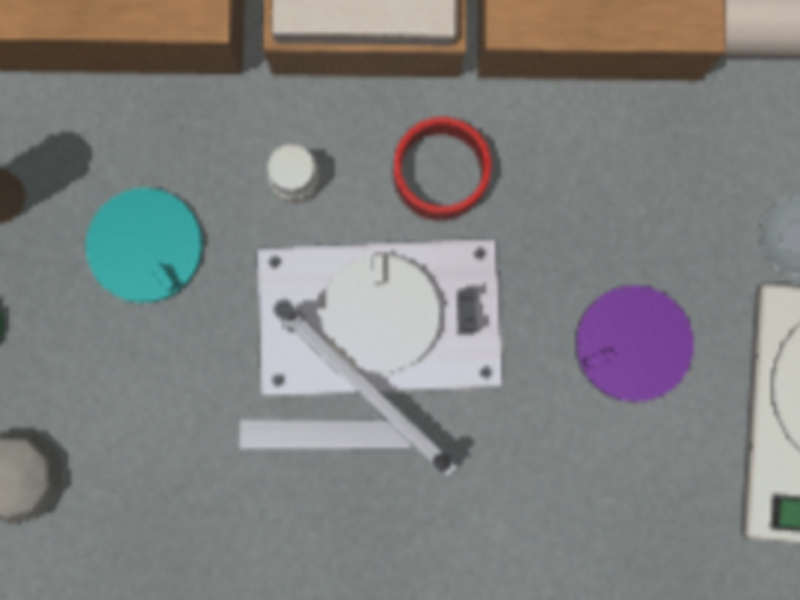

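View pics/scene0.png

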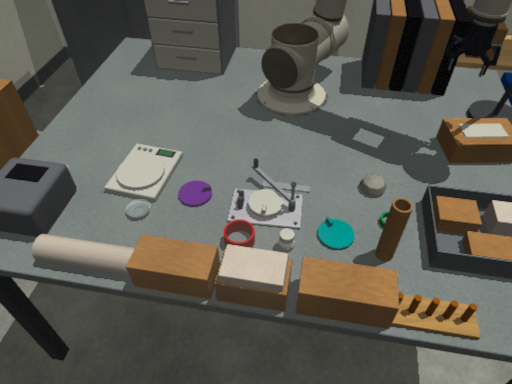

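White lid at crop (383,313) i.e. full-image (259,196), sits on the aluminium cradle under the bar. The teal one (180,172) and purple one (345,206) lie on the bare table, so they are the look-alikes. The crop shows the white lid's tab at crop (380,266), the pin top (285,310), the handle (445,461), the keeper (470,311).

```bash
cat >> h.py <<'E'
def full(p): return np.array([130+p[0]/2.963,90+p[1]/2.963])
E
python3 - <<'E'
from h import *
c=cam("top")
K=np.array([ray(c,full(p),10)[:2] for p in [(258,249),(494,240),(501,384),(262,394)]])
ctr=K.mean(0); ex=(K[0]-K[3]+K[1]-K[2]); ey=(K[0]-K[1]+K[3]-K[2])
print(K.round(),"sizes",np.linalg.norm(ex)/2,np.linalg.norm(ey)/2,"yaw",np.arctan2(ex[1],ex[0]),np.arctan2(-ey[0],ey[1]),ctr)
yaw=np.arctan2(-ey[0],ey[1]); Rz=R.from_euler('z',yaw).as_matrix()[:2,:2]
for n,p,z in [("pin",(285,310),116),("lidc",(384,313),35),("tab",(380,256),53),("tab_in",(381,280),53),("handle",(445,461),80),("keeper",(470,310),53),("jar",(292,166),55),("tape",(443,168),45)]:
    w=ray(c,full(p),z)[:2]; print(n,w.round(1),"cradle",(Rz.T@(w-ctr)).round(1))
s=cam("scene")
W=lambda x,y,z:np.r_[ctr+Rz@[x,y],z]
for n,P in [("pin",W(0,75,116)),("corner",W(65,105,10)),("corner2",W(65,-105,10)),("tab",W(37,0,53)),("c3",W(-65,-105,10))]: print(n,proj(s,P).round(1),proj(c,P).round(1))
save(s,"scene1.png",(215,150,325,250),7)
E
```

```text
[[ 675.  111.]
 [ 686.  -96.]
 [ 560. -103.]
 [ 548.  104.]] sizes 126.44972582898711 207.12897898338815 yaw 0.0526126335264785 0.054277989635949785 [616.99087839   3.83531817]
pin [611.9  77.1] cradle [-1.2 73.5]
lidc [617.7  -0.8] cradle [ 0.5 -4.6]
tab [664.3   3.3] cradle [47.2 -3.1]
tab_in [643.9   2.1] cradle [26.8 -3.2]
handle [494.7 -51.8] cradle [-125.1  -48.9]
keeper [619.7 -72.8] cradle [ -1.5 -76.7]
jar [739.8  78.9] cradle [126.7  68.3]
tape [741.9 -49.4] cradle [121.8 -59.9]
pin [293.5 183.2] [225.5 194.2]
corner [300.3 226.9] [216.4 173.5]
corner2 [226.9 219.7] [297.2 170.2]
tab [264.6 205.9] [257.1 180.5]
c3 [234.5 187.4] [299.7 220.3]
```

View pics/scene1.png

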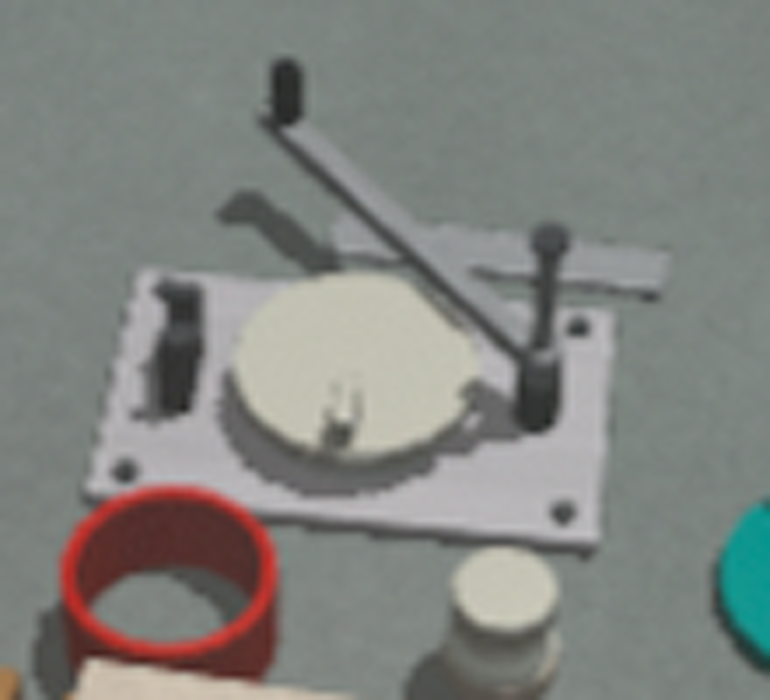

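The white lid is confirmed: its tab is at crop (340,430), and the bar comes close to the lid's −x/+y edge. I'll move above it and look from near.

```bash
python3 -m pendant '[[[0,0,0],[0,0,-1]],[[0,0,0],[0,0,-1]],[[0,0,0],[0,0,-1]],[[0,0,0],[0,0,-1]]]' 32 30 >/dev/null
A='' 
python3 -m pendant '[[[-0.62,-0.92,0],[0,0,0]],[[-0.62,-0.92,0],[0,0,0]],[[-0.62,-0.92,0],[0,0,0]],[[-0.62,-0.92,0],[0,0,0]],[[-0.62,-0.92,0],[0,0,0]],[[-0.62,-0.92,0],[0,0,0]],[[-0.62,-0.92,0],[0,0,0]],[[-0.62,-0.92,0],[0,0,0]]]' >/dev/null
python3 -m pendant '[[[-0.62,-0.92,0],[0,0,0]],[[-0.62,-0.92,0],[0,0,0]],[[-0.62,-0.92,0],[0,0,0]],[[-0.62,-0.92,0],[0,0,0]],[[-0.62,-0.92,0],[0,0,0]],[[-0.62,-0.92,0],[0,0,0]],[[-0.62,-0.92,0],[0,0,0]],[[-0.62,-0.92,0],[0,0,0]]]' >/dev/null
python3 -m pendant '[[[-0.62,-0.92,0],[0,0,0]],[[-0.62,-0.92,0],[0,0,0]],[[-0.62,-0.92,0],[0,0,0]],[[-0.62,-0.92,0],[0,0,0]],[[-0.62,-0.92,0],[0,0,0]],[[-0.62,-0.92,0],[0,0,0]],[[-0.62,-0.92,0],[0,0,0]],[[-0.62,-0.92,0],[0,0,0]]]' >/dev/null
python3 -m pendant '[[[-0.62,-0.92,0],[0,0,0]],[[-0.62,-0.92,0],[0,0,0]],[[-0.62,-0.92,0],[0,0,0]],[[-0.62,-0.92,0],[0,0,0]],[[-0.62,-0.92,0],[0,0,0]],[[-0.62,-0.92,0],[0,0,0]],[[-0.62,-0.92,0],[0,0,0]],[[-0.62,-0.92,0],[0,0,0]]]'
python3 -m pendant '[[[0,0,0],[0,0,0]]]'
python3 - <<'E'
from h import *
c=cam("wrist"); save(c,"w1.png",s=1.5); print(c["xyz"],c["orientation"],c["fx"])
E
```

```text
time_s: 4.8
tcp_pos: [596.2, -5.4, 231.3]
eef_rot: [0.117, -3.139, 0.0]
force: [0.4, -0.2, 0.0]
width: 31.7
finger_force: 0.0
time_s: 4.9
tcp_pos: [596.6, -6.4, 230.7]
eef_rot: [0.114, -3.139, 0.001]
force: [-0.4, 0.2, -0.3]
width: 31.9
finger_force: 0.0
[525.47599288 -11.08693695 372.54245114] [-0.21682938 -0.23278522  1.63187681] 297.27155006166834
```

View pics/w1.png

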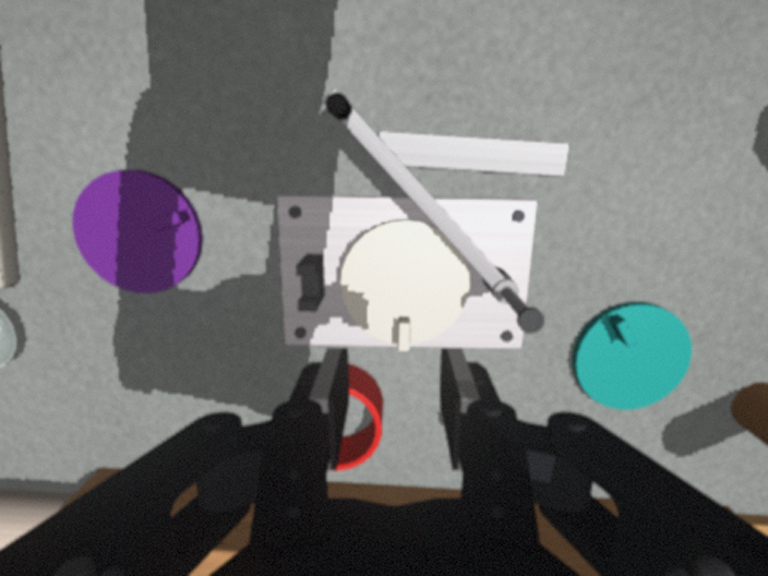

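Wrist view (at 1.5x): lid centre (405,283), tab (404,330), handle top (338,105), pin top (531,321). The bar crosses the lid's edge near (450,240).

Run:
```python
from h import *
c=cam("wrist")
f=lambda p,z: ray(c,np.array(p)/1.5,z)[:2]
K=np.array([f(p,10) for p in [(522,349),(285,346),(278,197),(537,201)]])
ctr=K.mean(0); ex=(K[0]-K[3]+K[1]-K[2]); ey=(K[0]-K[1]+K[3]-K[2]); yaw=np.arctan2(-ey[0],ey[1])
print(K.round(),np.linalg.norm(ex)/2,np.linalg.norm(ey)/2,yaw,ctr)
Rz=R.from_euler('z',yaw).as_matrix()[:2,:2]
for n,p,z in [("pin",(531,321),116),("lidc",(405.5,282.5),35),("tabend",(404,349),53),("tabfoot_in",(404,318),35),("handle",(338,104),80),("keeper",(310,283),53)]:
    w=f(p,z); print(n,w.round(1),"cradle",(Rz.T@(w-ctr)).round(1))
# tint regions: lid mask fit
im=c["color"].astype(int); m=((im[...,0]>190)&(im[...,0]-im[...,2]>12)&(im[...,0]-im[...,2]<60)).astype(np.uint8); m[:140]=0;m[240:]=0;m[:,:220]=0;m[:,320:]=0
ys,xs=np.nonzero(m); print(len(xs),xs.min()*1.5,xs.max()*1.5,ys.min()*1.5,ys.max()*1.5)
# bar edge nearest lid: sample projections for several bar angles
pin=f((531,321),116); 
save(c,"w1c.png",(215,135,365,245),5)
```

```text
[[ 676.  114.]
 [ 688.  -94.]
 [ 560. -100.]
 [ 548.  107.]] 128.5474779604953 207.90996114036693 0.0591018555255237 [618.07261969   6.73294179]
pin [613.   80.6] cradle [-0.7 74.1]
lidc [616.2   5.9] cradle [-1.9 -0.7]
tabend [664.8   8.2] cradle [46.7 -1.3]
tabfoot_in [645.8   7.1] cradle [27.7 -1.3]
handle [494.7 -46.4] cradle [-126.3  -45.7]
keeper [617.  -65.7] cradle [ -5.4 -72.3]
1779 339.0 466.5 226.5 351.0
```

View pics/w1c.png

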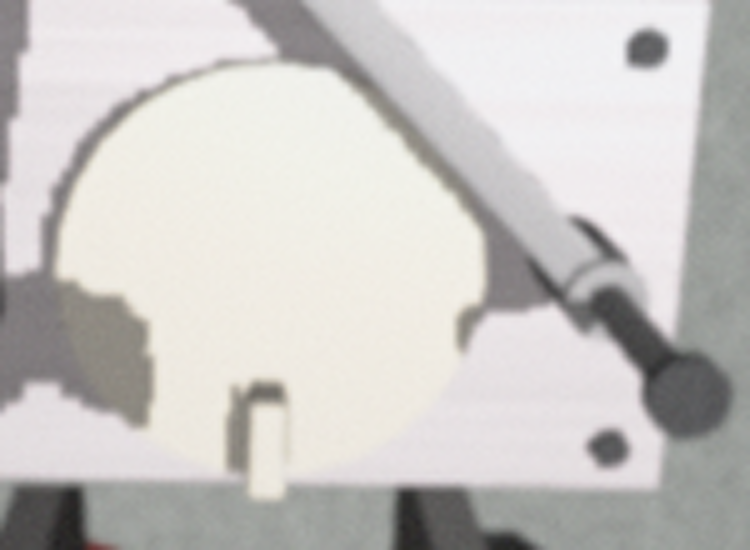

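The bar's edge appears to overlap the lid's edge by about 0–3.5 mm, only 3 mm above it, so it would foul the lid. I'll first swing the bar a little further open, level and unlifted, by its handle.

```bash
python3 -m pendant '[[[0.654,-0.216,0.82],[0,0,0]],[[0.654,-0.216,0.82],[0,0,0]],[[0.654,-0.216,0.82],[0,0,0]],[[0.654,-0.216,0.82],[0,0,0]],[[0.654,-0.216,0.82],[0,0,0]],[[0.654,-0.216,0.82],[0,0,0]],[[0.654,-0.216,0.82],[0,0,0]],[[0.654,-0.216,0.82],[0,0,0]]]' 36 25
python3 -m pendant '[[[0,0,0],[0,0,0]]]'
python3 - <<'E'
from h import *
c=cam("wrist"); save(c,"w2.png")
E
```

```text
time_s: 5.8
tcp_pos: [492.9, -46.1, 99.8]
eef_rot: [-0.118, 3.139, -0.0]
force: [0.3, -0.4, 0.9]
width: 35.8
finger_force: 0.0
time_s: 5.9
tcp_pos: [491.6, -46.1, 98.6]
eef_rot: [0.117, -3.137, -0.001]
force: [1.2, -0.2, 0.5]
width: 36.2
finger_force: 0.0
```

View pics/w2.png

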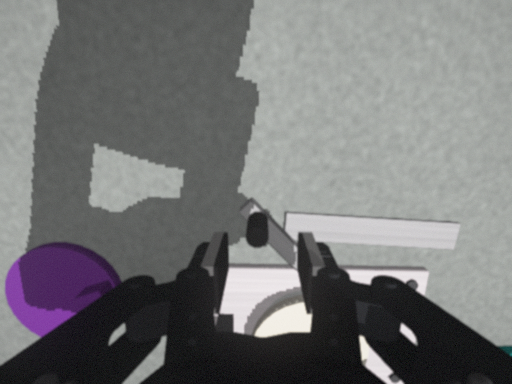

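The handle is at (257,235), between the fingers at (222…305) and slightly to the −y side. I'll go down, pinch it and swing the bar open about 0.16 rad.

```bash
python3 -m pendant '[[[-0.05,-0.05,0.72],[0,0,0]],[[-0.05,-0.05,0.72],[0,0,0]],[[-0.05,-0.05,0.72],[0,0,0]],[[0,0,0],[0,0,0]]]' 
python3 -m pendant '[[[0,0,0],[0,0,0]],[[0,0,0],[0,0,0]],[[0,0,0],[0,0,0]],[[0,0,0],[0,0,0]]]' 10 25
```

```text
time_s: 6.35
tcp_pos: [497.0, -48.8, 56.4]
eef_rot: [0.117, -3.138, -0.001]
force: [-0.6, -0.2, 0.1]
width: 36.1
finger_force: 0.0
time_s: 6.75
tcp_pos: [497.3, -49.2, 57.6]
eef_rot: [-0.117, 3.138, -0.0]
force: [2.1, 2.3, 0.8]
width: 13.0
finger_force: 24.8
```

```bash
python3 -m pendant '[[[0.2,0.25,0],[0,0,0]],[[0.2,0.25,0],[0,0,0]],[[0.2,0.25,0],[0,0,0]],[[0.22,0.26,0],[0,0,0]],[[0,0,0],[0,0,0]]]' 
python3 -m pendant '[[[0,0,0],[0,0,0]],[[0,0,0],[0,0,0]],[[0,0,0],[0,0,0]]]' 36
python3 -m pendant '[[[0,0,-0.8],[0,0,0]],[[0,0,-0.8],[0,0,0]],[[0,0,-0.8],[0,0,0]]]'
```

```text
time_s: 7.25
tcp_pos: [478.4, -29.7, 57.0]
eef_rot: [0.117, -3.139, -0.0]
force: [-1.5, -2.1, 0.6]
width: 12.9
finger_force: 24.9
time_s: 7.55
tcp_pos: [479.1, -30.5, 56.8]
eef_rot: [0.116, -3.139, -0.0]
force: [1.0, -0.4, 0.2]
width: 36.0
finger_force: 0.0
time_s: 7.85
tcp_pos: [479.0, -30.5, 105.4]
eef_rot: [0.116, -3.139, -0.0]
force: [0.3, -0.2, -0.4]
width: 35.9
finger_force: 0.0
```

```bash
python3 -m pendant '[[[-0.889,0.115,0],[0,0,0]],[[-0.889,0.115,0],[0,0,0]],[[-0.889,0.115,0],[0,0,0]],[[-0.889,0.115,0],[0,0,0]],[[-0.889,0.115,0],[0,0,0]],[[-0.889,0.115,0],[0,0,0]],[[-0.889,0.115,0],[0,0,0]],[[-0.889,0.115,0],[0,0,0]]]' 36 >/dev/null
python3 -m pendant '[[[-0.889,0.115,0],[0,0,0]],[[-0.889,0.115,0],[0,0,0.2]],[[0,0,0],[0,0,0]]]'
python3 - <<'E'
from h import *
c=cam("wrist"); save(c,"w3.png",(120,130,400,340),2.8)
s=cam("top");save(s,"t3.png",(200,150,320,250),5)
for P in [(654.5,5.5,53),(617.5,5.3,35)]: print(((proj(c,P)-[120,130])*2.8).round())
E
```

```text
time_s: 8.95
tcp_pos: [655.9, 6.0, 104.2]
eef_rot: [0.089, -3.14, -0.0]
force: [-0.2, -0.1, -1.0]
width: 36.0
finger_force: 0.0
[395. 230.]
[403.  69.]
```

View pics/w3.png

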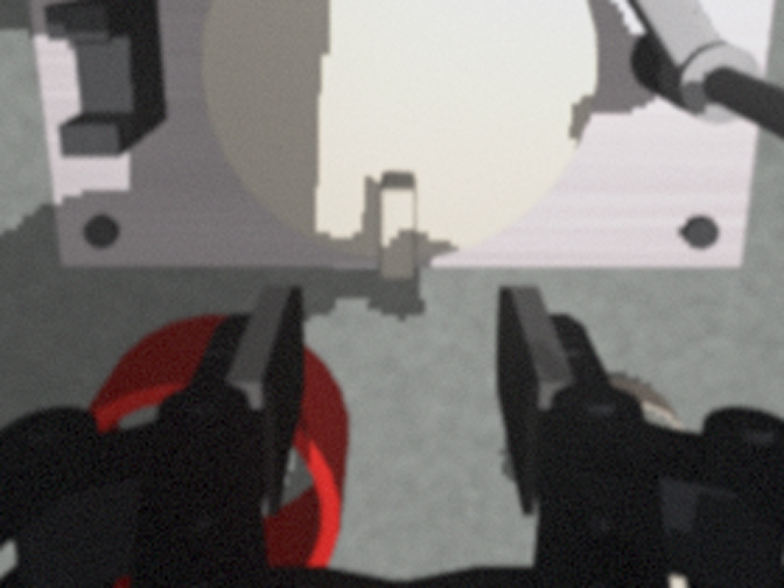

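Tab top spans crop (399, 188–278), within 1 mm of the prediction and aligned with the fingers. The open bar is clear of the lid. I'll go down and pinch.

```bash
python3 -m pendant '[[[0.02,0.01,0.83],[0,0,0]],[[0.02,0.01,0.83],[0,0,0]],[[0.02,0.01,0.83],[0,0,0]],[[0.01,0,0.8],[0,0,0]],[[0,0,0],[0,0,0]]]' 
python3 -m pendant '[[[0,0,0],[0,0,0]],[[0,0,0],[0,0,0]],[[0,0,0],[0,0,0]],[[0,0,0],[0,0,0]],[[0,0,0],[0,0,0]]]' 4 35
```

```text
time_s: 9.55
tcp_pos: [651.7, 6.2, 36.9]
eef_rot: [0.089, -3.137, -0.001]
force: [-0.4, -0.5, -0.2]
width: 36.2
finger_force: 0.0
time_s: 10.05
tcp_pos: [653.7, 6.1, 40.2]
eef_rot: [-0.089, 3.139, -0.001]
force: [-0.7, -1.0, 7.5]
width: 7.4
finger_force: 36.7
```

```bash
python3 -m pendant '[[[0.005,0,-0.07],[0,-0.2,0]],[[0.005,0,-0.07],[0,-0.2,0]],[[0.005,0,-0.07],[0,-0.2,0]],[[0.005,0,-0.07],[0,-0.2,0]],[[0,0,0],[0,0,0]]]' 
python3 -m pendant '[[[0.005,0,-0.07],[0,-0.2,0]],[[0.005,0,-0.07],[0,-0.2,0]],[[0.005,0,-0.07],[0,-0.2,0]],[[0.005,0,-0.07],[0,-0.2,0]],[[0,0,0],[0,0,0]]]'
```

```text
time_s: 10.55
tcp_pos: [652.4, 6.2, 45.1]
eef_rot: [-0.087, 3.069, 0.003]
force: [1.5, 0.9, 1.9]
width: 7.8
finger_force: 36.1
time_s: 11.05
tcp_pos: [651.4, 6.1, 50.4]
eef_rot: [-0.085, 3.0, 0.006]
force: [-1.3, -0.5, 0.8]
width: 7.7
finger_force: 36.1
```

```bash
python3 -m pendant '[[[0.005,0,-0.07],[0,-0.2,0]],[[0.005,0,-0.07],[0,-0.2,0]],[[0,0,0],[0,0,0]],[[0,0,0],[0,0,0]],[[0,0,0],[0,0,0]]]'
python3 - <<'E'
from h import *
save(cam("scene"),"s4.png",(215,150,325,230),3.6)
E
python3 -m pendant '[[[-0.014,0,-0.016],[0,0.2,0]],[[-0.014,0,-0.016],[0,0.2,0]],[[-0.014,0,-0.016],[0,0.2,0]],[[-0.014,0,-0.016],[0,0.2,0]],[[-0.014,0,-0.016],[0,0.2,0]]]' 
python3 -m pendant '[[[-0.014,0,-0.016],[0,0.2,0]],[[-0.014,0,-0.016],[0,0.2,0]],[[-0.014,0,-0.016],[0,0.2,0]],[[-0.014,0,-0.016],[0,0.2,0]],[[-0.014,0,-0.016],[0,0.2,0]],[[0,0,0],[0,0,0]],[[0,0,0],[0,0,0]]]'
python3 - <<'E'
from h import *
save(cam("scene"),"s5.png",(215,150,325,230),3.6)
import numpy as np
cv2.imwrite("pics/s45.png",np.hstack([cv2.imread("pics/s4.png"),cv2.imread("pics/s5.png")]))
E
```

```text
time_s: 11.55
tcp_pos: [651.1, 6.1, 52.9]
eef_rot: [-0.084, 2.966, 0.007]
force: [-1.0, -0.1, 1.9]
width: 8.0
finger_force: 36.0
time_s: 12.1
tcp_pos: [652.3, 6.2, 54.7]
eef_rot: [-0.087, 3.055, 0.004]
force: [0.1, -0.2, -1.1]
width: 7.7
finger_force: 35.8
time_s: 12.8
tcp_pos: [653.6, 6.3, 56.3]
eef_rot: [0.089, -3.14, 0.0]
force: [-0.9, -0.5, -1.5]
width: 7.9
finger_force: 35.8
```

View pics/s45.png

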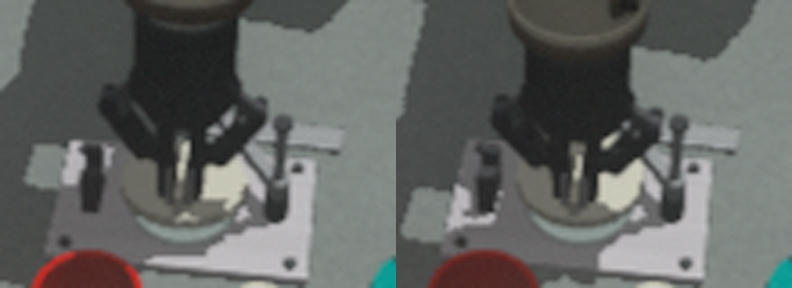

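Left view: the tab side is tilted up and the glass rim shows under it. Right view: the whole lid is level and clear above the dish. I'll hold two seconds, then lower.

```bash
python3 -m pendant '[[[0,0,0],[0,0,0]],[[0,0,0],[0,0,0]],[[0,0,0],[0,0,0]],[[0,0,0],[0,0,0]],[[0,0,0],[0,0,0]],[[0,0,0],[0,0,0]],[[0,0,0],[0,0,0]],[[0,0,0],[0,0,0]]]' >/dev/null
python3 -m pendant '[[[0,0,0],[0,0,0]],[[0,0,0],[0,0,0]],[[0,0,0],[0,0,0]],[[0,0,0],[0,0,0]],[[0,0,0],[0,0,0]],[[0,0,0],[0,0,0]],[[0,0,0],[0,0,0]],[[0,0,0],[0,0,0]]]' >/dev/null
python3 -m pendant '[[[0,0,0],[0,0,0]],[[0,0,0],[0,0,0]],[[0,0,0],[0,0,0]],[[0,0,0],[0,0,0]],[[0,0,0],[0,0,0]],[[0,0,0],[0,0,0]]]'
python3 -m pendant '[[[0,0,0.1],[0,0,0]],[[0,0,0.1],[0,0,0]],[[0,0,0.1],[0,0,0]],[[0,0,0.1],[0,0,0]],[[0,0,0.1],[0,0,0]],[[0,0,0.1],[0,0,0]],[[0,0,0.1],[0,0,0]]]'
python3 -m pendant '[[[0,0,0.05],[0,0,0]],[[0,0,0],[0,0,0]]]'
```

```text
time_s: 15.05
tcp_pos: [653.6, 6.2, 56.4]
eef_rot: [0.089, -3.14, 0.0]
force: [0.3, 0.1, -0.1]
width: 8.3
finger_force: 35.8
time_s: 15.75
tcp_pos: [653.5, 6.2, 42.2]
eef_rot: [0.089, -3.14, 0.0]
force: [0.4, -0.8, -1.1]
width: 8.1
finger_force: 35.8
time_s: 15.95
tcp_pos: [653.5, 6.2, 41.3]
eef_rot: [0.089, -3.14, 0.0]
force: [-0.2, 0.2, -0.2]
width: 7.7
finger_force: 35.8
```

```bash
python3 -m pendant '[[[0,0,0.05],[0,0,0]],[[0,0,0],[0,0,0]]]'
python3 -m pendant '[[[0,0,0.05],[0,0,0]],[[0,0,0],[0,0,0]]]'
```

```text
time_s: 16.15
tcp_pos: [653.5, 6.3, 40.3]
eef_rot: [0.089, -3.14, 0.0]
force: [0.1, -0.4, -1.1]
width: 7.8
finger_force: 35.8
time_s: 16.35
tcp_pos: [653.6, 6.2, 40.2]
eef_rot: [-0.089, 3.14, -0.0]
force: [-5.7, -0.3, 7.7]
width: 8.0
finger_force: 36.9
```

Seated (same z and upward force as at first grasp). I'll release gradually, rise and inspect.

```bash
python3 -m pendant '[[[0,0,-0.02],[0,0,0]],[[0,0,0],[0,0,0]]]'
python3 -m pendant '[[[0,0,0],[0,0,0]],[[0,0,0],[0,0,0]],[[0,0,0],[0,0,0]],[[0,0,0],[0,0,0]]]' 34
python3 -m pendant '[[[0,0,-0.85],[0,0,0]],[[0,0,-0.85],[0,0,0]],[[0,0,-0.85],[0,0,0]],[[0,0,-0.85],[0,0,0]],[[0,0,0],[0,0,0]]]'
python3 - <<'E'
from h import *
c=cam("wrist"); save(c,"w6.png",(120,130,400,340),2)
s=cam("scene"); save(s,"s6.png",(215,160,325,240),3)
a=cv2.imread("pics/w6.png");b=cv2.imread("pics/s6.png")
b=cv2.resize(b,(560,407));a=cv2.resize(a,(240,180)) if 0 else a
cv2.imwrite("pics/m6.png",cv2.resize(np.vstack([a,b]),None,fx=.72,fy=.72))
for P in [(654.5,6.5,53),(618,4.5,35)]: print(((proj(c,P)-[120,130])*1.44).round())
E
```

```text
time_s: 16.55
tcp_pos: [653.7, 6.2, 40.2]
eef_rot: [-0.089, 3.14, -0.0]
force: [-2.9, 0.4, 5.8]
width: 8.0
finger_force: 36.6
time_s: 16.95
tcp_pos: [653.5, 6.3, 39.7]
eef_rot: [0.089, -3.14, 0.0]
force: [0.0, 0.5, -1.1]
width: 34.1
finger_force: 0.0
time_s: 17.45
tcp_pos: [654.6, 6.2, 110.2]
eef_rot: [-0.089, 3.137, -0.001]
force: [0.5, -0.4, 0.4]
width: 34.1
finger_force: 0.0
[205. 116.]
[205.  37.]
```

View pics/m6.png

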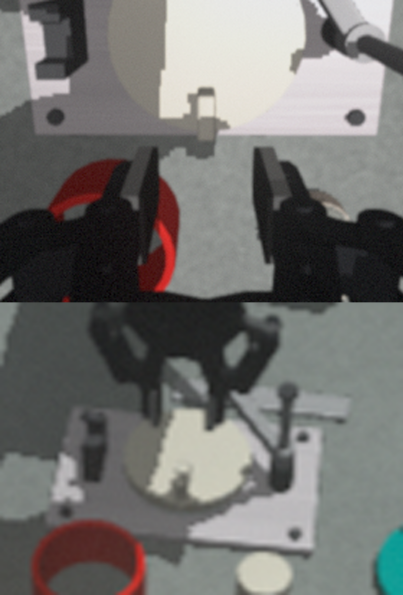

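The lid is seated at its old place: tab at (206,118), predicted (205,116), with the glass hidden in the scene view. Now the handle.

```bash
python3 -m pendant '[[[0.887,-0.133,0],[0,0,0]],[[0.887,-0.133,0],[0,0,0]],[[0.887,-0.133,0],[0,0,0]],[[0.887,-0.133,0],[0,0,0]],[[0.887,-0.133,0],[0,0,0]],[[0.887,-0.133,0],[0,0,0]],[[0.887,-0.133,0],[0,0,0]],[[0.887,-0.133,0],[0,0,0]]]' 36 >/dev/null
python3 -m pendant '[[[0.887,-0.133,0],[0,0,0]],[[0.887,-0.133,0],[0,0,0]],[[0,0,0],[0,0,0]],[[0,0,0],[0,0,0]]]'
python3 - <<'E'
from h import *
c=cam("wrist")
for r in eyes.regions_of("bar_handle","wrist")[:3]: print(r["p"],r["point"],r["region"].sum())
for P in [(478.5,-30.5,80),(478.5,-30.5,50),(478.5,-30.5,65)]: print(proj(c,P).round(1))
im=c["color"].astype(int).sum(2); ys,xs=np.nonzero(im[200:262,225:300]<130); print(np.median(xs)+225,np.median(ys)+200,ys.min()+200,xs.min()+225,xs.max()+225)
E
```

```text
time_s: 18.75
tcp_pos: [477.9, -30.4, 107.4]
eef_rot: [0.089, -3.14, -0.0]
force: [0.5, -0.5, -0.4]
width: 36.1
finger_force: 0.0
0.86 [273.5, 227.3] 1847
0.51 [214.2, 324.1] 36
[261.4 228.6]
[261.6 211.9]
[261.5 219.6]
262.0 223.0 203 225 299
```

```bash
python3 -m pendant '[[[0,0,0.84],[0,0,0]],[[0,0,0.84],[0,0,0]],[[0,0,0.84],[0,0,0]],[[0,0,0],[0,0,0]]]' 
python3 -m pendant '[[[0,0,0],[0,0,0]],[[0,0,0],[0,0,0]],[[0,0,0],[0,0,0]],[[0,0,0],[0,0,0]]]' 8 50
python3 -m pendant '[[[0,0,-0.2],[0,0,0]],[[0,0,-0.2],[0,0,0]],[[0,0,-0.2],[0,0,0]],[[0,0,-0.2],[0,0,0]],[[0,0,-0.2],[0,0,0]],[[0,0,-0.2],[0,0,0]],[[0,0,0],[0,0,0]]]'
```

```text
time_s: 19.25
tcp_pos: [477.2, -30.0, 55.3]
eef_rot: [0.09, -3.137, -0.001]
force: [-0.5, -0.0, -0.2]
width: 36.1
finger_force: 0.0
time_s: 19.65
tcp_pos: [478.4, -30.4, 58.0]
eef_rot: [-0.089, 3.139, -0.0]
force: [1.8, 1.0, 0.1]
width: 12.2
finger_force: 48.7
time_s: 20.35
tcp_pos: [478.5, -30.3, 82.2]
eef_rot: [-0.089, 3.139, -0.0]
force: [4.4, 3.6, -2.3]
width: 12.1
finger_force: 48.8
```

```bash
python3 -m pendant '[[[-0.226,-0.297,0],[0,0,-0.49]],[[-0.226,-0.297,0],[0,0,-0.49]],[[-0.226,-0.297,0],[0,0,-0.49]],[[-0.226,-0.297,0],[0,0,-0.49]],[[-0.226,-0.297,0],[0,0,-0.49]],[[-0.226,-0.297,0],[0,0,-0.49]],[[-0.226,-0.297,0],[0,0,-0.49]],[[-0.226,-0.297,0],[0,0,-0.49]]]'
```

```text
time_s: 21.15
tcp_pos: [523.0, -69.3, 81.3]
eef_rot: [0.625, -3.079, -0.0]
force: [2.1, 2.3, -1.6]
width: 12.0
finger_force: 48.8
```

```bash
python3 -m pendant '[[[-0.226,-0.297,0],[0,0,-0.49]],[[-0.226,-0.297,0],[0,0,-0.49]],[[-0.226,-0.297,0],[0,0,-0.49]],[[-0.226,-0.297,0],[0,0,-0.49]],[[-0.226,-0.297,0],[0,0,-0.49]],[[-0.226,-0.297,0],[0,0,-0.49]],[[-0.226,-0.297,0],[0,0,-0.49]]]'
```

```text
time_s: 21.85
tcp_pos: [570.9, -89.4, 81.2]
eef_rot: [1.077, -2.95, -0.0]
force: [-0.3, 0.4, -2.0]
width: 12.1
finger_force: 48.8
```

```bash
python3 -m pendant '[[[-0.226,-0.297,0],[0,0,-0.49]],[[-0.226,-0.297,0],[0,0,-0.49]],[[-0.226,-0.297,0],[0,0,-0.49]],[[-0.226,-0.297,0],[0,0,-0.49]],[[-0.226,-0.297,0],[0,0,-0.49]],[[-0.226,-0.297,0],[0,0,-0.49]],[[-0.226,-0.297,0],[0,0,-0.49]],[[0,0,0],[0,0,0]]]'
python3 - <<'E'
from h import *
c=cam("wrist"); s=cam("scene")
save(c,"w7.png"); save(s,"s7.png",(215,160,325,240),4)
a=cv2.imread("pics/w7.png");b=cv2.imread("pics/s7.png")
a=cv2.resize(a[130:384,80:432],(440,317)); b=cv2.resize(b,(360,262)); o=np.zeros((317,800,3),np.uint8);o[:,:440]=a;o[:262,440:]=b
cv2.imwrite("pics/m7.png",o)
E
```

```text
time_s: 22.65
tcp_pos: [625.9, -91.5, 81.8]
eef_rot: [1.482, -2.761, 0.023]
force: [2.7, -35.2, -1.6]
width: 12.1
finger_force: 49.3
```

View pics/m7.png

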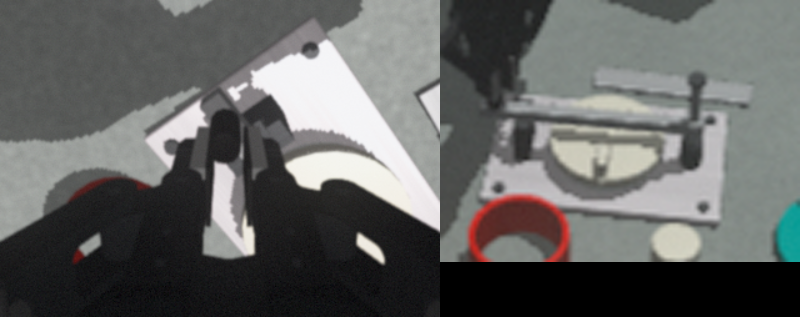

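The bar is over the notch, but the tool is pressed about 3 mm towards the pivot (35 N). I'll relieve that first.

```bash
python3 -m pendant '[[[0.1,0.017,0],[0,0,0]],[[0.1,0.017,0],[0,0,0]],[[0,0,0],[0,0,0]],[[0,0,0],[0,0,0]]]'
```

```text
time_s: 23.15
tcp_pos: [622.4, -92.6, 81.7]
eef_rot: [1.477, -2.763, 0.021]
force: [3.3, -24.0, -2.2]
width: 12.0
finger_force: 49.1
```

```bash
python3 -m pendant '[[[0.054,-0.036,0],[0,0,0]],[[0.054,-0.036,0],[0,0,0]],[[0,0,0],[0,0,0]],[[0,0,0],[0,0,0]]]'
python3 - <<'E'
from h import *
c=cam("wrist");print(ctrl.state()["qpos"].round(2), ctrl.state()["moment"])
E
```

```text
time_s: 23.55
tcp_pos: [622.5, -93.2, 81.5]
eef_rot: [1.475, -2.763, 0.02]
force: [2.3, -16.7, -1.2]
width: 11.7
finger_force: 49.1
[-0.26  0.35  1.5  -0.02  1.29 -2.81] [-2.63275306 -0.38642936 -0.34688473]
```

Joint 6 has run onto its limit (−2.81), which causes the clipping and force. I'll turn back a few degrees.

```bash
python3 -m pendant '[[[0,0,0],[0,0,0.5]],[[0,0,0],[0,0,0.5]],[[0,0,0],[0,0,0.5]],[[0,0,0],[0,0,0]]]'
python3 - <<'E'
from h import *
print(ctrl.state()["qpos"].round(3), ctrl.state()["moment"])
E
```

```text
time_s: 24.0
tcp_pos: [622.4, -92.9, 81.5]
eef_rot: [1.289, -2.856, 0.02]
force: [1.2, -14.7, -1.3]
width: 11.7
finger_force: 49.2
[-0.263  0.35   1.499 -0.016  1.291 -2.677] [-2.25058677 -0.3933848  -0.15261227]
```

Run:
```python
from h import *
s=ctrl.state(); M=R.from_rotvec(s["eef_rot"]).as_matrix(); print(M.round(4))
# rotation in tool frame bringing z to world -z
v=np.cross([0,0,1],M.T@[0,0,-1]); print("tool rotvec share",v/np.radians(5))
print("shift share for world(0.3,-1.8,0)",M.T@[0.3,-1.8,0]/20)
```

```text
[[-0.6615 -0.75   -0.0027]
 [-0.7499  0.6614 -0.015 ]
 [ 0.013  -0.0079 -0.9999]]
tool rotvec share [-0.09050885 -0.14903346  0.        ]
shift share for world(0.3,-1.8,0) [ 0.05756622 -0.07077725  0.00130786]
```

```bash
python3 -m pendant '[[[0.03,-0.035,0],[-0.05,-0.07,0]],[[0.03,-0.035,0],[-0.04,-0.08,0]],[[0,0,0],[0,0,0]],[[0,0,0],[0,0,0]]]'
```

```text
time_s: 24.4
tcp_pos: [622.5, -93.3, 81.4]
eef_rot: [-1.295, 2.861, 0.003]
force: [1.9, -6.5, -2.3]
width: 11.8
finger_force: 49.3
```

```bash
python3 -m pendant '[[[0.015,-0.04,0],[0,0,0]],[[0,0,0.15],[0,0,0]],[[0,0,0.15],[0,0,0]],[[0,0,0.15],[0,0,0]],[[0,0,0.15],[0,0,0]],[[0,0,0],[0,0,0]]]'
python3 -m pendant '[[[0,0,0.15],[0,0,0]],[[0,0,0.15],[0,0,0]],[[0,0,0.1],[0,0,0]],[[0,0,0],[0,0,0]]]'
```

```text
time_s: 25.0
tcp_pos: [622.7, -93.5, 68.8]
eef_rot: [-1.296, 2.861, 0.005]
force: [1.7, -3.0, -2.5]
width: 12.2
finger_force: 49.2
time_s: 25.4
tcp_pos: [622.8, -93.6, 61.1]
eef_rot: [-1.296, 2.861, 0.005]
force: [2.1, -2.0, -1.9]
width: 12.4
finger_force: 49.4
```

```bash
python3 -m pendant '[[[0,0,0.1],[0,0,0]],[[0,0,0.04],[0,0,0]],[[0,0,0],[0,0,0]]]'
python3 -m pendant '[[[0,0,0],[0,0,0]],[[0,0,0],[0,0,0]],[[0,0,0],[0,0,0]],[[0,0,0],[0,0,0]]]' 28
python3 -m pendant '[[[0,0,-0.6],[0,0,0]],[[0,0,-0.8],[0,0,0]],[[0,0,-0.8],[0,0,0]],[[0,0,-0.8],[0,0,0]],[[0,0,-0.8],[0,0,0]],[[0,0,-0.8],[0,0,0]],[[0,0,0],[0,0,0]]]'
python3 - <<'E'
from h import *
c=cam("scene"); t=cam("top"); w=cam("wrist")
H=lambda z:(623,-94.5,z)
for cc,n in((c,"scene"),(t,"top"),(w,"wrist")):
    print(n,[proj(cc,H(z)).round(1) for z in(80,65,50)])
    for th in("bar_handle","bar"):
        for r in eyes.regions_of(th,n)[:2]: print(th,round(r["p"],2),r["point"],r["region"].sum())
im=c["color"]; save(c,"s9.png",(215,160,325,240),7)
p=proj(c,H(65)).round().astype(int); print(im[p[1]-14:p[1]+16,p[0]-7:p[0]+8].sum(2)//3)
E
```

```text
time_s: 25.7
tcp_pos: [623.3, -93.8, 59.7]
eef_rot: [-1.296, 2.86, 0.003]
force: [-1.2, -3.6, 9.3]
width: 11.8
finger_force: 50.5
time_s: 26.1
tcp_pos: [622.8, -93.3, 58.4]
eef_rot: [-1.296, 2.861, 0.005]
force: [-0.9, -0.9, -0.4]
width: 28.0
finger_force: 0.0
time_s: 26.8
tcp_pos: [624.0, -94.0, 154.4]
eef_rot: [-1.294, 2.857, -0.0]
force: [-0.4, 0.6, 0.7]
width: 28.1
finger_force: 0.0
scene [array([231.8, 186.8]), array([232.1, 190.5]), array([232.3, 194.1])]
bar_handle 0.66 [389.6, 228.0] 1235
bar_handle 0.56 [259.1, 196.7] 348
bar 0.57 [252.9, 199.1] 397
bar 0.56 [268.3, 199.3] 1909
top [array([298.3, 192.4]), array([297.8, 193. ]), array([297.3, 193.5])]
bar_handle 0.64 [255.6, 193.8] 139
bar 0.53 [251.7, 195.1] 173
wrist [array([261.3, 203.4]), array([261.3, 197.5]), array([261.4, 192.3])]
bar_handle 0.95 [294.3, 220.5] 2021
bar 0.78 [294.8, 220.9] 1996
[[ 77  77  78  79  76  77  76  78  79  78  98 127 136 137 135]
 [ 77  78  80  76  78  77  76  76  77  77 109 135 137 132 134]
 [ 77  78  78  77  77  76  78  76  78  99 127 134 133 134 131]
 [ 76  74  75  76  76  76  78  76  99 1
[... 962 characters left out ...]
5 147]
 [ 76  77  76  75  72  64  53  78 105 126 151 165 164 162 159]
 [ 76  76  71  67  68  67  66  76  89  91 102 113 113 110 110]
 [ 76  76  72  75  79  76  71  66  68  69  66  69  74  76  78]
 [ 76  78  98 118 118 115 109 138 148 133 134 113  83  74  79]
 [ 78  79 111 134 132 131 130 160 178 173 173 145  87  58  60]
 [ 78 101 125 133 132 130 134 161 182 183 181 147  75  50  46]
 [105 130 133 132 131 132 155 180 184 182 162 115  71  48  50]
 [128 137 134 131 132 124 162 190 188 165 122  97  71  48  49]
 [133 133 132 132 131 114 121 144 140 124 106  96  72  48  49]
 [133 132 132 133 132 112  97 103 103 104 105 102  79  51  49]
 [101  99  97 100 100  99 101 105 105 104 106 106  82  50  47]]
```

```bash
python3 -c "
from rig import workorder
print(workorder.job_done())"
```

```text
the job is handed in; nothing more can be done
None
```

I handed the job in at about 27 s: lid raised edge-first, held clear for over 2 s, set back and released, then the latch bar lifted over its keeper and lowered into the notch. Three caveats: before touching the lid I swung the bar about 0.15 rad further open so it would not foul the lid, the wrist force briefly read 35 N during the swing, and the final seating is judged from pixel checks, as I had no picture left to view.

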